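# Open the push-and-turn safety cap of the kettle descaler

### The arm

A 6-joint arm with a two-finger parallel gripper is mounted at the origin on a cart in front of the work surface, level with it; the furniture and walls round the work are solid. World frame = base frame: x ahead of the robot, y to its left, z up, the work surface at z = 0. Lengths are in mm, angles in rad, forces in N, time in s.
With the tool pointing down it reaches from about 375 to 825 mm from the base axis. Payload 5.5 kg.
Tool frame: the origin (TCP) lies at the very end of the fingers, on their centre line; the grasp point (between the pads) lies 19 mm behind it (manip.hold_point_z is the distance from the TCP to the grasp point, in mm); z points along the fingers, y is the line along which they close (so a half turn about z gives the same grasp; the last joint's range is limited). The gripper opens to 85 mm and grips with 20 to 120 N. Pads are 22 mm wide; open, the fingers measure 114 mm over their backs; the gripper's body (76 mm by 85 mm) begins 54 mm behind the grasp point. The pads swing forward as they close: fully open they stand 13 mm farther back than shut.
Start: joints at [-1.335, 0.314, -0.047, 1.21, 0, 1.571], TCP at [140.169, -583.393, 231.299] pointing down, gripper open.
Joint ranges: [-2.67, 2.67], [-0.69, 1.73], [-1.03, 1.25], [-2.08, 2.16], [-1.42, 1.45], [-3.14, 3.14]. Speed limits (rad/s): [2.39, 2.39, 3.01, 3.14, 3.14, 3.14].

### API

Orientations are given as a rotation vector (axis times angle).
In Python, from workcell import manip, job, grab_frame, camera_model gives the robot as it stands (manip), with the cameras as plain functions and the job (job).
- The arm moves only by the tool drive_effector, called by a JSON object that holds its "op" and its "data", one argument or row to a line. Schema: {"type":"object","properties":{"rows":{"type":"array","items":{"type":"array","items":{"type":"number"},"minItems":6,"maxItems":6},"minItems":1,"maxItems":12},"aperture":{"type":"number"},"squeeze":{"type":"number"},"only":{"type":"string"},"quiet":{"type":"boolean"},"lines":{"type":"string"}},"required":["rows"],"additionalProperties":false}. rows is a list of rows, 1 to 12 of them, each of 6 numbers: dx, dy, dz in shares of the most that a row can go, 1 being 62.5 mm, then a rotation vector rx, ry, rz in parts of the range, where 1.0 means 2 pi rad; each row shifts and turns the commanded pose from where the row before left it, along the tool's axes as they then stand; what a row does not reach is not made up. A row lasts 1/8 s, in which the tool goes at most 62.5 mm and 0.188 rad, less where a joint would pass 70% of its speed; a pose out of reach is approached as far as the arm can. aperture is the finger opening in mm, set as the call begins (left out keeps the last). The fingers move at their own pace and stop on an object; squeeze is the grip in N (left out, the last holds). Time passes only in rows, so rows that do not move let the fingers close. The tool returns the time, the measured TCP pose, the force, the opening and the grip force at its end. only (a regular expression) keeps the lines of the reply that match it, lines (a string "A,B") keeps lines A to B, and quiet returns only ok. Shift and turn numbers lie between -1 and 1, and a call with a number outside is refused. Input that does not fit is refused with a message, and nothing moves.
- manip.get_obs(): the state, without advancing time (a new reading comes with each control period).
- grab_frame(name): name is "scene" or "top" or "wrist"; returns the picture (480x640x3 uint8, blue, green, red); there is no depth.
- camera_model(name): a dict with "vfov" (degrees; the focal length in pixels is half the picture's height over the tangent of half this angle, whatever the lens; pixels are square), "cx", "cy" (the principal point, pixels), "view" (4x4, takes a point from world to camera coordinates). Camera axes: x right, y down, z forward; pixel columns grow to the right and rows downward; lengths in mm; the calibration is good to about 2 mm. The wrist camera is an equidistant fisheye: a pixel r from the principal point sees the ray r / f radians off the axis. A picture is of the moment at which its call begins: read the wrist's pose just before it. camera_model takes no time and is no camera call; for the wrist camera it gives the pose at the moment of the call.
- job.job_done(): hands the job in; it is judged then, once.
The state is a dict: "t": time; "joint_pos": joint angles; "qd": joint speeds; "tau": joint torques, N m; "position": TCP position; "tcp_rot": TCP orientation; "force": force on the tool from outside, world axes, zero at the start; "wrist_torque": the same for the moment, N m; "grip_width": finger opening in mm; "finger_force": force on a finger pad.
Only numpy, scipy, OpenCV 4.12 (cv2) and the standard library are available. Lean on these libraries where they do the work, as an engineer would, in place of code of your own. Each camera call takes 0.05 s, during which the arm holds its last target. There are 200 camera calls.

### The job

The kettle is due for descaling: open the bottle of descaler with the red push-and-turn safety cap. Press the cap down against its spring and, keeping it pressed, turn it anticlockwise (seen from above) until its white index line stands at the ring mark on the bottle's shoulder, then lift it off, leaving the bottle standing upright where it is and the mug, lemon and teaspoon undisturbed. Finish while still holding the cap level in the gripper, about 10 cm straight above the open mouth of the bottle: do not put it down or let go.

Things in the scene. Friction and masses are not known exactly. Their poses are not given: they have to be found in the camera images.
- bottle: loose round off-white plastic bottle of descaler, full, about 0.75 kg, 74 mm in diameter, white and teal label, standing upright. Origin: centre of its underside; z up its axis; -x to the front of the label. The shoulder narrows from 74 mm wide at z = 112 mm to a 29 mm neck at z = 146 mm. Three lugs on the neck (37 mm across, z = 148 to 170 mm) hold the cap like a bayonet
- bottle_mouth (a point): centre of the bottle's open rim, on its axis, 178 mm above the bottle's origin; axes as the bottle's
- mark_shut (a point): solid teal dot, 8 mm, on the bottle's sloping shoulder, on its -x side: the cap's white index line stands here when shut
- mark_open (a point): teal ring mark, 8 mm, on the shoulder, 60 degrees anticlockwise (seen from above) of the dot: the index line stands here when the cap is free
- cap: loose red round safety cap with fine grip ribs, 48 mm in diameter, 38 mm high, 50 g. Origin: centre of its lower edge; z up its axis. Shut, this origin is 156 mm above the bottle's underside and the axes are as the bottle's. Hooks inside it sit in notches under the bottle's lugs, held up there by a spring: it neither turns nor comes off until pressed down over 4 mm (it goes down about 7 mm)
- cap_top (a point): centre of the cap's flat top, 38 mm above the cap's origin; a white arrow on it shows the way to turn. Kept pressed, the cap turns anticlockwise seen from above; from about 47 degrees on it is clear of the lugs and lifts straight off, 60 degrees is the ring mark, a stop ends the turn at about 73 degrees. Clockwise it is blocked
- cap_index (a point): foot of the white index line, which runs down the cap's side and over its top edge, on the cap's -x side, 4 mm above its lower edge
- cap_seal (a joint): how far the sprung sealing disc inside the cap is pushed in, in m: 0 with the cap shut, grows as the cap is pressed down onto the bottle's rim (0.004 frees the hooks, 0.0075 is the end), -0.002 when the cap is off. Pressing takes 5 N at 0, 10.5 N at 0.004, 13 N at 0.006
- mug: bystander: cream mug, about 78 mm in diameter with a handle, 101 mm high, standing behind the bottle. Origin: centre of its underside
- lemon: bystander: lemon, 76 x 56 x 55 mm, lying to the right of the bottle. Origin: its underside
- teaspoon: bystander: steel teaspoon, 130 x 26 x 11 mm, lying between the bottle and the worktop's front edge. Origin: its underside

How it is judged (in metres and radians):
On the way, in this order (a step that is already met when the one before it is completed fails the run):
1. the cap is pressed down until its hooks are out of the notches (spring pushed in more than 3.5 mm) (value of joint cap_seal above 0.0035 m), for 0.1 s.
2. the cap is turned to the open position on the bottle's neck (more than 43 degrees from shut, about 60) (angle between the x axis of cap and the x axis of bottle, either way round above 0.75 rad and distance between cap and bottle below 0.18 m), for 0.1 s.
At the end, for the whole second after the job is handed in: fingers alone hold the cap, still and level (15 degrees), lower edge 6 to 16 cm above the bottle's rim, within 35 mm of its axis; the bottle stands upright, untouched, within 5 cm of its start; mug, lemon and teaspoon within 3 cm of theirs (z of cap in the frame of bottle_mouth between 0.06 and 0.16 m and horizontal distance between cap and bottle_mouth below 0.035 m and angle between cap's own z axis and vertical below 0.26 rad and linear speed of cap below 0.03 m/s and contact force between the fingers and cap above 2 N and contact force between each of cap, the arm and bottle below 0.1 N and angle between bottle's own z axis and vertical below 0.1 rad and height (world z) of bottle below 0.005 m and distance of bottle from where it was at the start of the episode below 0.05 m and linear speed of bottle below 0.02 m/s and distance of each of mug, lemon, teaspoon from where it was at the start of the episode below 0.03 m); the arm keeps its last pose, push and grip.
It fails at once if the bottle is tipped more than 17 degrees (angle between bottle's own z axis and vertical above 0.3 rad).
It fails at once if the bottle is lifted more than 2 cm off the worktop (height (world z) of bottle above 0.02 m).
It fails at once if mug, lemon or teaspoon is pushed more than 3 cm (distance of any of mug, lemon, teaspoon from where it was at the start of the episode above 0.03 m).
It also fails if it takes over 38 s, if anything falls off the work surface, if the arm or the gripper's body presses on something with over 40 N, if the wrist force passes 120 N, or if a joint passes its speed limit or range.

## Working session

There is one attempt and no reset: what is moved stays moved. The work goes in short steps, Python scripts to look and compute and a tool call to move; the robot and the scene stay as the last step left them, time stands still between calls to the robot, and variables do not carry over. Pictures are saved under pics/ and viewed, at most 10 in all, crops included, and the job is handed in when it is done.

```bash
ls; mkdir -p pics
```

Create h.py:
```python
import numpy as np, cv2
from workcell import manip, job, grab_frame, camera_model
def K(n):
    c=camera_model(n); return 240/np.tan(np.radians(c["vfov"]/2)),c["cx"],c["cy"],np.array(c["view"])
def ray(n,u,v,c=None):
    f,cx,cy,V=c or K(n); x,y=(u-cx)/f,(v-cy)/f
    if n=="wrist":
        r=np.hypot(x,y); s=np.sin(r)/max(r,1e-9); d=np.array([x*s,y*s,np.cos(r)])
    else: d=np.array([x,y,1.])
    R=V[:3,:3]; d=R.T@d; return -R.T@V[:3,3], d/np.linalg.norm(d)
def plane(n,u,v,z,c=None):
    o,d=ray(n,u,v,c); return o+d*(z-o[2])/d[2]
def cross(a,b):
    (o,d),(p,e)=a,b; s,t=np.linalg.lstsq(np.c_[d,-e],p-o,rcond=None)[0]
    P,Q=o+s*d,p+t*e; return (P+Q)/2,np.linalg.norm(P-Q)
```

Run:
```python
from h import *
for n in("scene","top"):
    im=grab_frame(n); cv2.imwrite(f"pics/{n}0.png",im)
    f,cx,cy,V=K(n); print(n,f,-V[:3,:3].T@V[:3,3],V[2,:3])
    hsv=cv2.cvtColor(im,cv2.COLOR_BGR2HSV)
    m=(((hsv[...,0]<8)|(hsv[...,0]>172))&(hsv[...,1]>140)&(hsv[...,2]>60)).astype(np.uint8)
    k,l,s,c=cv2.connectedComponentsWithStats(m)
    print([ (s[i].tolist(),c[i].round(1).tolist()) for i in range(1,k) if s[i,4]>30])
print(manip.get_obs())
```

```text
pics
workcell.py
scene 468.9287970374639 [183.84385838 233.20873397 798.16693553] [ 0.39023042 -0.49275868 -0.77775903]
[([296, 248, 28, 23, 398], [309.7, 259.7])]
top 532.0552402556167 [ 372.5175796  -194.24108295  981.45480126] [ 0.16380246 -0.00599629 -0.98647494]
[([246, 240, 32, 32, 643], [261.5, 255.2])]
{'t': 0.1, 'joint_pos': array([-1.33503608e+00,  3.14149527e-01, -4.79777819e-02,  1.21019431e+00,
       -4.02262256e-06,  1.57079946e+00]), 'qd': array([ 0.00074189, -0.00097039,  0.00241669, -0.00020026,  0.00047042,
        0.00013793]), 'tau': array([ 1.75795172e-03, -5.40765917e+01,  3.40541160e+01,  1.12255826e-02,
        2.00068362e-04,  3.06540414e-06]), 'position': array([ 140.0272429 , -582.89957866,  230.52481487]), 'tcp_rot': array([-3.11828741e+00, -3.69291294e-01,  2.87917921e-04]), 'force': array([ 0.5728013 ,  0.81670175, -0.52949591]), 'wrist_torque': array([-0.03770158, -0.01099209, -0.04955668]), 'finger_force': 0.0, 'grip_width': 85.63479289515634}
```

View pics/scene0.png

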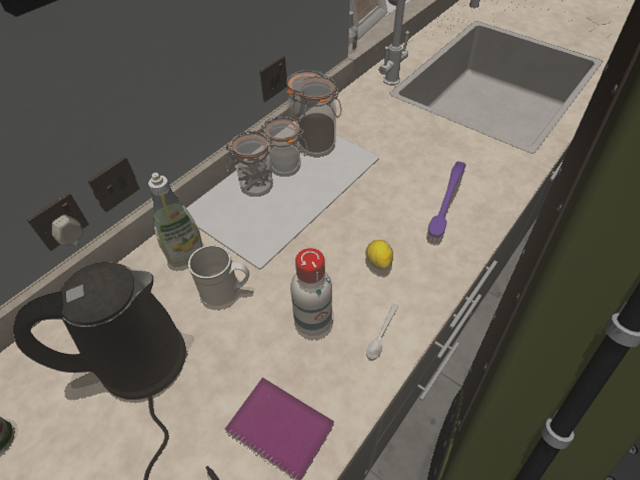

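View pics/top0.png

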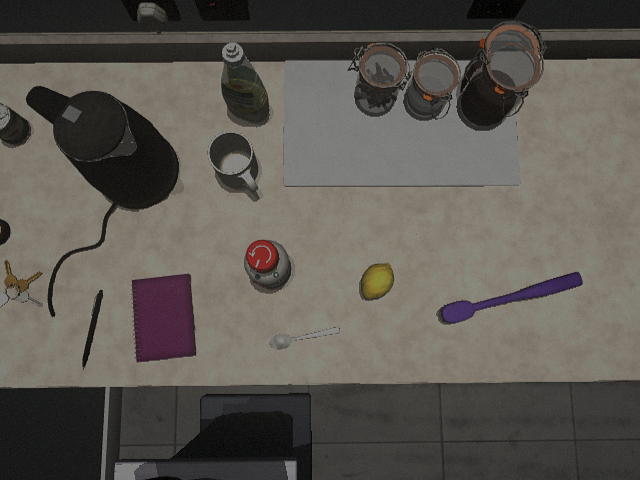

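The scene view shows the red cap at (310,259), with the mug behind it (215,275), the lemon at (380,253) and the spoon at (382,335). The top view has the cap at (262,255), the bottle body at (270,268), mug (233,160), lemon (377,281) and spoon (305,337).

Run:
```python
from h import *
a=ray("scene",309.7,259.7);b=ray("top",261.5,255.2); print("cap mid",cross(a,b))
for n,p in(("mug",(233,152)),("lemon",(377,281))): print(n,plane("top",*p,100 if n=="mug" else 28))
print("spoon",plane("top",280,341,5),plane("top",338,329,5),"edge",plane("top",300,386,0))
for n,(u,v) in(("scene",(310,275)),("top",(266,262))):
    im=cv2.imread(f"pics/{n}0.png")[v-45:v+45,u-45:u+45]; cv2.imwrite(f"pics/c{n}.png",cv2.resize(im,(540,540),interpolation=cv2.INTER_CUBIC))
```

```bash
python3 -c "
import cv2,numpy as np
cv2.imwrite('pics/c2.png',cv2.resize(np.hstack([cv2.imread('pics/cscene.png'),cv2.imread('pics/ctop.png')]),(800,400)))"
```

```text
cap mid (array([ 486.3829085 , -115.47399933,  187.41148062]), np.float64(2.0687445473438997))
mug [678.33308374 -57.01762083 100.        ]
lemon [ 459.2791605  -307.86237151   28.        ]
spoon [ 354.7555275  -132.34269363    5.        ] [ 375.01479544 -237.37067481    5.        ] edge [ 275.09154578 -167.85372845    0.        ]
```

View pics/c2.png

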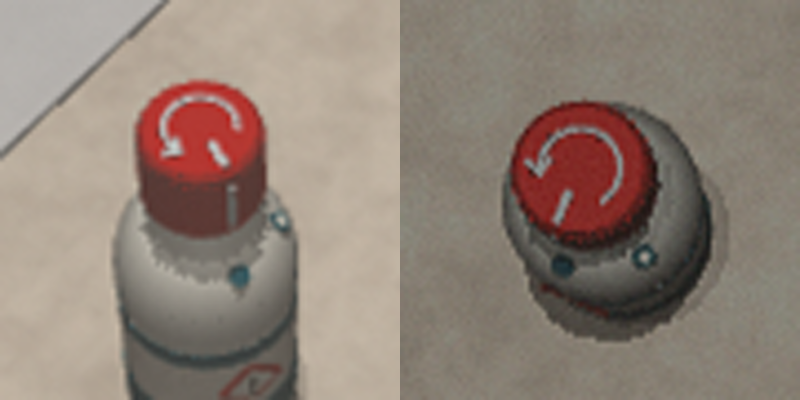

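The crops show the index line pointing at the solid dot, down and slightly left in the top view. The ring mark is to its right. I'll go above the cap next.

The rows are not in the units I measure in: shifts go in shares of 62.5 mm and turns go in shares of 2 pi rad. I convert before sending: 37 mm is 0.592, -31 mm is -0.496.

{"op": "drive_effector", "data": {
  "rows": [
    [0.592,-0.496,-0.048,0,0,0],
    [0.592,-0.496,-0.048,0,0,0],
    [0.592,-0.496,-0.048,0,0,0],
    [0.592,-0.496,-0.048,0,0,0],
    [0.592,-0.496,-0.048,0,0,0],
    [0.592,-0.496,-0.048,0,0,0],
    [0.592,-0.496,-0.048,0,0,0],
    [0.592,-0.496,-0.048,0,0,0],
    [0.592,-0.496,-0.048,0,0,0],
    [0.592,-0.496,-0.048,0,0,0],
    [0.592,-0.496,-0.048,0,0,0],
    [0.592,-0.496,-0.048,0,0,0]
  ],
  "aperture": 85,
  "squeeze": 60
}}

```text
t: 1.6
position: [485.5, -116.5, 267.1]
tcp_rot: [3.12, 0.37, -0.001]
force: [-0.2, -1.3, 0.3]
grip_width: 85.1
finger_force: 0.0
```

Run:
```python
from h import *
o=manip.get_obs(); print(o["joint_pos"],o["position"],o["tcp_rot"]); c=K("wrist")
im=grab_frame("wrist"); cv2.imwrite("pics/w0.png",im)
V=c[3]; print(-V[:3,:3].T@V[:3,3],V[2,:3],c[0],manip.hold_point_z)
```

```text
[-2.35399395e-01  1.11264326e-01 -2.18356335e-01  1.24161211e+00
 -1.64439447e-04  2.67031105e+00] [ 485.49514756 -116.50004177  267.13631472] [ 3.11976470e+00  3.69664170e-01 -7.32592847e-04]
[565.50671642 -96.97884173 410.29270078] [-0.31068733 -0.07525465 -0.94752843] 371.64829954431775 18.700000000000003
```

View pics/w0.png

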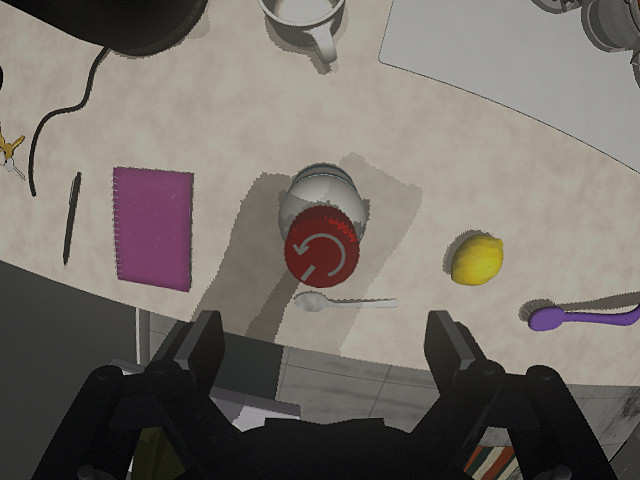

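The wrist view shows the cap's top face at about (322,250), with the index line at its lower left (308,272) and the fingers wide open below.

Create meas.py:
```python
from h import *
cw=K("wrist"); ims={"wrist":grab_frame("wrist"),"top":cv2.imread("pics/top0.png"),"scene":cv2.imread("pics/scene0.png")}
R={}
for n,im in ims.items():
    hsv=cv2.cvtColor(cv2.medianBlur(im,3),cv2.COLOR_BGR2HSV)
    red=(((hsv[...,0]<8)|(hsv[...,0]>172))&(hsv[...,1]>120)).astype(np.uint8)
    k,l,s,_=cv2.connectedComponentsWithStats(red); i=1+np.argmax(s[1:,4]); v=hsv[...,2][l==i]
    t,_=cv2.threshold(v.reshape(-1,1),0,255,cv2.THRESH_OTSU)
    m=((l==i)&(hsv[...,2]>t)).astype(np.uint8)
    cs=max(cv2.findContours(m,0,1)[0],key=cv2.contourArea); h=cv2.convexHull(cs); e=cv2.fitEllipse(h)
    print(n,t,s[i],np.round(e[0],1),np.round(e[1],1)); R[n]=ray(n,*e[0],cw if n=="wrist" else None)
    x,y=map(int,e[0]); p=im[y-45:y+45,x-45:x+45].copy(); cv2.ellipse(p,((e[0][0]-x+45,e[0][1]-y+45),e[1],e[2]),(0,255,0),1); ims[n]=cv2.resize(p,(260,260))
for a,b in(("wrist","top"),("wrist","scene"),("top","scene")): print(a,b,cross(R[a],R[b]))
cv2.imwrite("pics/fit.png",np.hstack(list(ims.values())))
```

```bash
python3 meas.py
```

```text
wrist 79.0 [ 290  212   74   81 4166] [328.  257.9] [69.4 72.3]
top 105.0 [246 240  33  32 708] [261.1 253.7] [28.8 29.7]
scene 154.0 [296 248  28  25 456] [309.5 258.4] [20.8 27. ]
wrist top (array([ 487.16948813, -115.40800138,  190.6065885 ]), np.float64(0.5492292814705367))
wrist scene (array([ 487.3841017 , -114.96658832,  191.25837759]), np.float64(0.27835949693211137))
top scene (array([ 487.5956863 , -115.48362394,  190.31662454]), np.float64(0.6396407445898549))
```

View pics/fit.png

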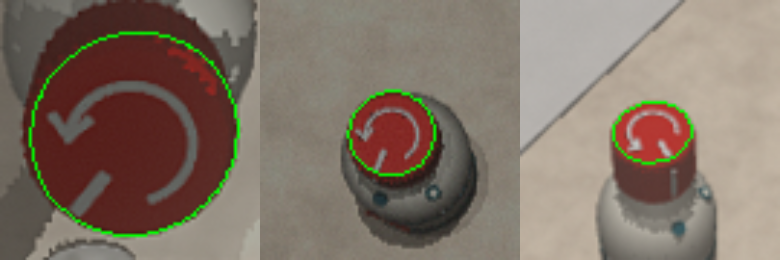

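To row units: 25 mm is 0.4, 16 mm is 0.256.

{"op": "drive_effector", "data": {
  "rows": [
    [0.032,-0.0112,0.16,0,0,0],
    [0,0,0.4,0,0,0],
    [0,0,0.4,0,0,0],
    [0,0,0.4,0,0,0],
    [0,0,0.256,0,0,0],
    [0,0,0.128,0,0,0],
    [0,0,0,0,0,0]
  ]
}}

```text
t: 2.58
position: [486.5, -117.1, 158.1]
tcp_rot: [-3.12, -0.369, 0.001]
force: [-0.5, 0.1, 0.9]
grip_width: 85.4
finger_force: 0.0
```

{"op": "drive_effector", "data": {
  "rows": [
    [0,0,0,0,0,0],
    [0,0,0,0,0,0],
    [0,0,0,0,0,0],
    [0,0,0,0,0,0],
    [0,0,0,0,0,0],
    [0,0,0,0,0,0],
    [0,0,0,0,0,0]
  ],
  "aperture": 40,
  "squeeze": 60
}}

```text
t: 3.45
position: [487.3, -116.5, 159.1]
tcp_rot: [-3.119, -0.37, -0.002]
force: [-0.4, 1.9, 5.3]
grip_width: 47.2
finger_force: 60.6
```

To row units: 2 mm is 0.032, 1.5 mm is 0.024.

{"op": "drive_effector", "data": {
  "rows": [
    [0,0,0.032,0,0,0],
    [0,0,0.032,0,0,0],
    [0,0,0.024,0,0,0],
    [0,0,0,0,0,0],
    [0,0,0,0,0,0]
  ]
}}

```text
t: 4.08
position: [488.0, -116.6, 154.5]
tcp_rot: [3.12, 0.37, 0.005]
force: [-2.1, 3.5, 12.3]
grip_width: 47.0
finger_force: 61.1
```

To row units: 1 mm is 0.016, 0.5 mm is 0.008, -0.1 rad is -0.0159.

{"op": "drive_effector", "data": {
  "rows": [
    [0,0,0.016,0,0,0],
    [0,0,0.008,0,0,0],
    [0,0,0,0,0,0],
    [0,0,0,0,0,-0.008],
    [0,0,0,0,0,-0.0159],
    [0,0,0,0,0,-0.0159],
    [0,0,0,0,0,-0.0159],
    [0,0,0,0,0,0]
  ]
}}

```text
t: 5.08
position: [488.3, -116.7, 153.3]
tcp_rot: [3.006, 0.908, 0.005]
force: [-1.5, 3.1, 12.7]
grip_width: 47.3
finger_force: 61.4
```

Run:
```python
from h import *
o=manip.get_obs(); print(o["joint_pos"],o["wrist_torque"],o["force"])
im=[grab_frame(n)[y-60:y+60,x-60:x+60] for n,x,y in(("scene",310,275),("top",266,262))]
w=grab_frame("wrist")[180:480,140:500]
cv2.imwrite("pics/t1.png",np.hstack([cv2.resize(i,(360,360),interpolation=2) for i in im]))
```

```text
[-2.35184125e-01  1.75246009e-01 -4.09370094e-01  9.82641477e-01
  7.64358422e-04  2.31949385e+00] [0.44341747 0.3210061  0.05304791] [-1.50709983  3.13772352 12.73616951]
```

View pics/t1.png

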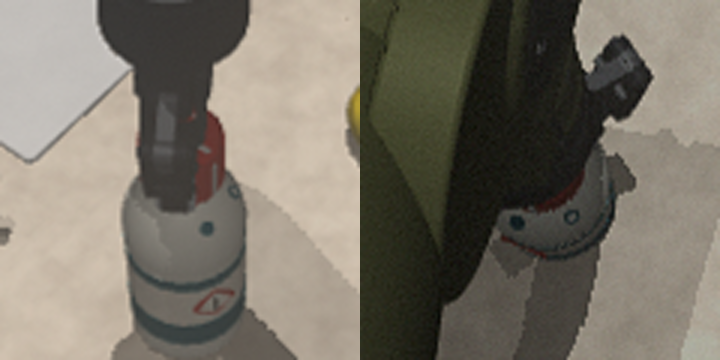

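The index line has moved from the dot towards the ring, and both marks are where they were, so the cap turns while the bottle stays put. I'll continue to 60°.

To row units: -0.1 rad is -0.0159.

{"op": "drive_effector", "data": {
  "rows": [
    [0,0,0,0,0,-0.0159],
    [0,0,0,0,0,-0.0159],
    [0,0,0,0,0,-0.0159],
    [0,0,0,0,0,-0.0159],
    [0,0,0,0,0,-0.0159],
    [0,0,0,0,0,-0.0159],
    [0,0,0,0,0,-0.0159],
    [0,0,0,0,0,0],
    [0,0,0,0,0,0]
  ]
}}

```text
t: 6.35
position: [488.0, -117.5, 153.2]
tcp_rot: [2.512, 1.882, 0.002]
force: [-2.2, 0.5, 12.7]
grip_width: 47.1
finger_force: 61.3
```

Run:
```python
from h import *
o=manip.get_obs(); print(o["joint_pos"],o["wrist_torque"],o["force"])
im=[grab_frame(n)[y-60:y+60,x-60:x+60] for n,x,y in(("scene",310,275),("top",266,262))]
cv2.imwrite("pics/t2.png",np.hstack([cv2.resize(i,(360,360),interpolation=2) for i in im]))
```

```text
[-2.35574566e-01  1.75291074e-01 -4.09459562e-01  9.82717105e-01
 -1.04393622e-03  1.62015069e+00] [-0.0730686   0.52269632  0.04691988] [-2.15826309  0.4546912  12.68969594]
```

View pics/t2.png

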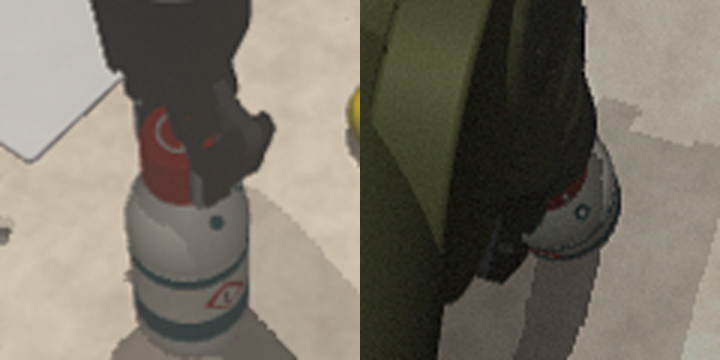

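Run:
```python
from h import *
c=np.array([487.5,-115.5])
def rep(l,p): d=p[:2]-c; print(l,p.round(1),np.hypot(*d).round(1),np.degrees(np.arctan2(d[1],d[0])).round(1))
d0,e=cross(ray("scene",318.6,291.9),ray("top",257.5,276.9)); rep("dot0",d0)
r0,e=cross(ray("scene",327.8,279.5),ray("top",275.7,275.1)); rep("ring0",r0)
z=(d0[2]+r0[2])/2
rep("dot1",plane("top",258.3,276,z)); rep("ring1",plane("top",276.7,274,z)); rep("dot1s",plane("scene",319,291,z))
rep("ring2",plane("top",280.3,272.7,z)); rep("dot2s",plane("scene",322.3,289.3,z))
for h in (152,160,170,180): rep("idx2 %d"%h,plane("top",275,267.7,h))
```

```text
dot0 [ 459.5 -103.7  131.1] 30.4 157.1
ring0 [ 462.1 -132.8  132.1] 30.7 -145.7
dot1 [ 459.8 -105.6  131.6] 29.4 160.2
ring1 [ 462.7 -135.   131.6] 31.5 -141.8
dot1s [ 461.1 -104.8  131.6] 28.5 158.0
ring2 [ 464.8 -140.8  131.6] 34.0 -132.0
dot2s [ 458.7 -110.9  131.6] 29.1 170.9
idx2 152 [ 470.5 -133.8  152. ] 24.9 -133.0
idx2 160 [ 469.6 -134.3  160. ] 26.0 -133.6
idx2 170 [ 468.4 -135.1  170. ] 27.4 -134.3
idx2 180 [ 467.2 -135.8  180. ] 28.7 -135.0
```

The bottle turned about 10–13° with the cap, so the relative turn is only about 50°. I'll turn 0.2 rad more to bring the index up to the ring.

To row units: -0.5 mm is -0.008, -0.05 rad is -0.008.

{"op": "drive_effector", "data": {
  "rows": [
    [0,0,-0.008,0,0,0],
    [0,0,0,0,0,-0.008],
    [0,0,0,0,0,-0.008],
    [0,0,0,0,0,-0.008],
    [0,0,0,0,0,-0.008],
    [0,0,0,0,0,0],
    [0,0,0,0,0,0]
  ]
}}

```text
t: 7.32
position: [487.9, -117.3, 153.6]
tcp_rot: [2.312, 2.123, 0.002]
force: [-3.1, -0.3, 12.0]
grip_width: 47.4
finger_force: 61.3
```

Run:
```python
from h import *
o=manip.get_obs(); print(o["joint_pos"][5],o["wrist_torque"],o["force"])
im=[grab_frame(n)[y-40:y+40,x-40:x+40] for n,x,y in(("scene",315,270),("top",275,262))]
cv2.imwrite("pics/t3.png",np.hstack([cv2.resize(i,(400,400),interpolation=2) for i in im]))
```

```text
1.4202117471422113 [0.04575676 0.48684718 0.05496921] [-3.07348717 -0.2709684  11.97533526]
```

View pics/t3.png

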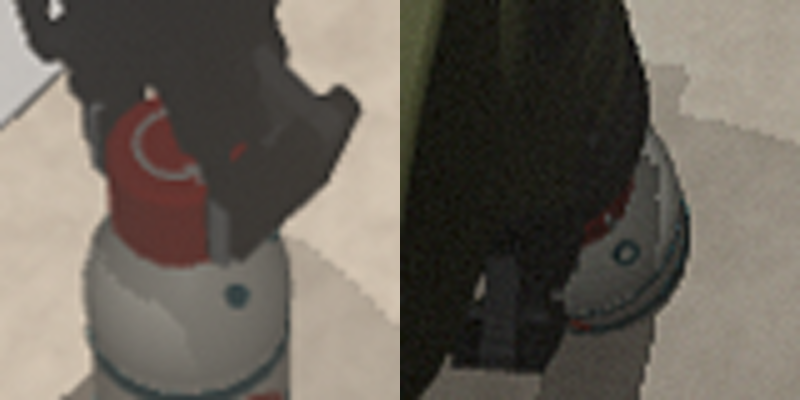

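The dot and ring haven't moved since the last picture, so the whole 0.2 rad went into the cap and it is about 60° open. I'll lift gently and watch the force.

To row units: -3 mm is -0.048, -2 mm is -0.032.

{"op": "drive_effector", "data": {
  "rows": [
    [0,0,-0.032,0,0,0],
    [0,0,-0.048,0,0,0],
    [0,0,-0.048,0,0,0],
    [0,0,-0.048,0,0,0],
    [0,0,0,0,0,0]
  ]
}}

```text
t: 8.05
position: [486.6, -116.8, 162.6]
tcp_rot: [-2.314, -2.125, 0.001]
force: [0.2, -1.0, -0.4]
grip_width: 46.9
finger_force: 61.5
```

Run:
```python
from h import *
im=grab_frame("scene")[230:310,275:355]; cv2.imwrite("pics/t4.png",cv2.resize(im,(400,400),interpolation=2)); print(manip.get_obs()["force"])
```

```text
[-0.55577197  0.40724764  0.05412241]
```

View pics/t4.png

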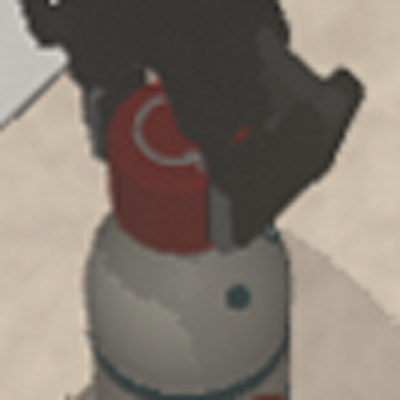

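The force is about zero and the bottle hasn't moved, so the cap is free. I'll raise it to 10 cm above the mouth.

To row units: -20 mm is -0.32, -15 mm is -0.24.

{"op": "drive_effector", "data": {
  "rows": [
    [0,0,-0.064,0,0,0],
    [0,0,-0.096,0,0,0],
    [0,0,-0.16,0,0,0],
    [0,0,-0.24,0,0,0],
    [0,0,-0.32,0,0,0],
    [0,0,-0.32,0,0,0],
    [0,0,-0.32,0,0,0],
    [0,0,-0.24,0,0,0],
    [0,0,-0.128,0,0,0],
    [0,0,0,0,0,0],
    [0,0,0,0,0,0],
    [0,0,0,0,0,0]
  ]
}}

```text
t: 9.6
position: [486.4, -116.7, 280.1]
tcp_rot: [-2.313, -2.124, 0.001]
force: [0.3, 0.2, -0.4]
grip_width: 46.8
finger_force: 61.6
```

Run:
```python
from h import *
im=[grab_frame(n) for n in("scene","top")]; cv2.imwrite("pics/t5.png",np.hstack([cv2.resize(im[0][120:420,140:440],(400,400)),cv2.resize(im[1][110:370,180:440],(400,400))])); o=manip.get_obs();print(o["force"],o["t"])
```

```text
[-0.88665461  0.46558208  0.00238913] 9.7
```

View pics/t5.png

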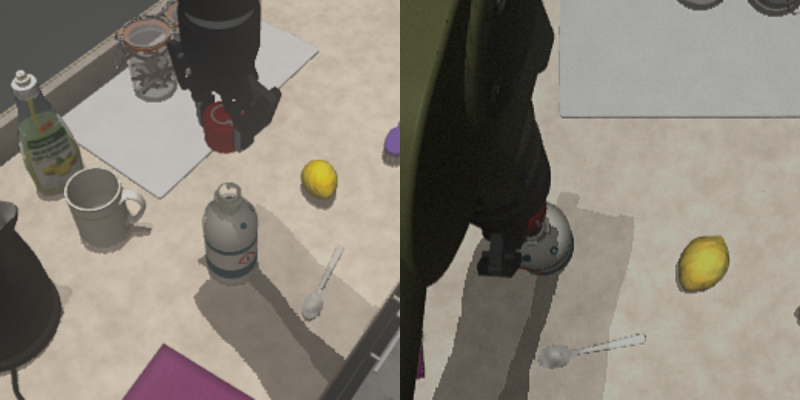

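The bottle is open and upright in its place. The cap is held level above the mouth, and the mug, lemon and spoon haven't moved.

```bash
python3 -c "
from workcell import manip, job, grab_frame, camera_model
print(job.job_done())"
```

```text
the job is handed in; nothing more can be done
None
```

The cap was pressed, turned to about 60° on the bottle and lifted off, and I handed the job in at about 9.7 s (no verdict shown) with it held level about 10 cm above the open, upright bottle, which had twisted about 12° in place; mug, lemon and teaspoon look undisturbed.

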